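# Snap the nut tray out of its holder and hold it up level

### The job

Lift the tray with the thick hex nuts out of its holder: pull it straight up by the handle until the spring catches at its ends let go, and hold it up level and still with its underside about 20 cm above the bench, all the nuts still in it, so that a colleague can pick from it. Leave the other tray, the one with the flat washers, and everything else on the bench undisturbed. Finish while still holding the tray in the air; do not put it down.

Things in the scene. Friction and masses are not known exactly. Their poses are not given: they have to be found in the camera images.
- nut_tray: Open metal tray, 110 mm (its x) by 180 mm (its y), walls 32 mm high, 4 mm thick, 280 to 460 g empty. An arched handle spans its middle: uprights at the short ends, a black bar between them along y. A 3 mm ridge crosses each short end, for the catches. Origin: centre of the underside; z up. This one carries the three thick hex nuts.
- nut_tray_handle (a point): Centre of the handle bar of the tray with the nuts, 82 mm above the tray's underside; axes as the tray's. The bar runs along y, 172 mm long, 14 mm wide (x), 14 mm high.
- nut_dock_catch (a point): Spring-loaded ball catch in one end cheek (at +y) of the nut tray's holder; its twin is in the other cheek, 193 mm away. They snap over the tray's end ridges: pulling the tray straight up takes roughly 12 N more than its weight over the first few mm, then they push it up a little and it slides freely.
- nut_dock: Grey holder fixed to the bench, 128 mm (its x) by 213 mm (its y): 12 mm base plate on which the tray stands, end cheeks reaching 62 mm above the bench, low side lips (27 mm), about 1.5 mm play all round. The tray is out of the guides 50 mm above its seat. Origin: centre of the underside; axes parallel to its tray's. This one holds the tray with the nuts.
- washer_tray: A second tray, the same in every way, but it carries three flat washers. To be left alone.
- washer_dock: A second holder, the same in every way, for the tray with the washers.
- nut0: Thick steel hex nut, 30 mm across flats, 16 mm high, 64 g, lying loose in its tray. Origin: centre of the underside.
- nut1: Thick steel hex nut, 30 mm across flats, 16 mm high, 64 g, lying loose in its tray. Origin: centre of the underside.
- nut2: Thick steel hex nut, 30 mm across flats, 16 mm high, 64 g, lying loose in its tray. Origin: centre of the underside.
- washer0: Flat steel washer, 40 mm across, 21 mm hole, 4 mm thick, lying loose in the other tray. Origin: centre of the underside.
- washer1: Flat steel washer, 40 mm across, 21 mm hole, 4 mm thick, lying loose in the other tray. Origin: centre of the underside.
- washer2: Flat steel washer, 40 mm across, 21 mm hole, 4 mm thick, lying loose in the other tray. Origin: centre of the underside.
- spray: Spray can, 56 mm across, 150 mm tall, standing between the two holders. Origin: centre of the underside. Bystander.
- tape: Yellow tape measure, 70 x 36 x 66 mm, standing at the far side. Origin: centre of the underside. Bystander.
- wrench: Steel wrench lying flat at the far side, its length along its x. Bystander.
- hammer: Hammer lying at the far side, handle along its x. Bystander.
- offcut: Offcut of square steel tube, 50 x 50 mm, 40 mm high, standing on end near the robot. Origin: centre of the underside. Bystander.
- flange: Round steel pipe flange, 90 mm across, 35 mm high, at the robot's right. Origin: centre of the underside. Bystander.
Mind the look-alikes: they are no part of the job. Leave any brown or purple look-alike of the nut1 alone.

How it is judged:
On the way, in this order (a step that is already met when the one before it is completed fails the run):
1. the tray with the nuts has been pulled up out of its catches by the gripper (z of nut_tray in the frame of nut_dock above 0.04 m and contact force between the fingers and nut_tray above 1 N), for 0.1 s.
2. the tray is held up clear of everything, level and still (height (world z) of nut_tray between 0.15 and 0.27 m and angle between nut_tray's own z axis and vertical below 0.09 rad and linear speed of nut_tray below 0.025 m/s and angular speed of nut_tray below 0.12 rad/s and contact force between the fingers and nut_tray above 1 N and contact force between nut_tray and nut_dock below 0.2 N and contact force between nut_tray and washer_dock below 0.2 N and contact force between nut_tray and washer_tray below 0.2 N and contact force between nut_tray and spray below 0.2 N and contact force between nut_tray and tape below 0.2 N and contact force between nut_tray and wrench below 0.2 N and contact force between nut_tray and hammer below 0.2 N and contact force between nut_tray and offcut below 0.2 N and contact force between nut_tray and flange below 0.2 N), for 0.5 s.
At the end, for the whole second after the job is handed in: The gripper is holding the tray with the nuts, its underside 150 to 270 mm above the bench, tilted by less than 5 degrees (0.09 rad), still (under 25 mm/s and 0.12 rad/s), touching neither holder, the other tray nor a bystander, with all three nuts in it (all of step 2 and x of nut0 in the frame of nut_tray between -0.055 and 0.055 m and y of nut0 in the frame of nut_tray between -0.09 and 0.09 m and z of nut0 in the frame of nut_tray between -0.005 and 0.035 m and x of nut1 in the frame of nut_tray between -0.055 and 0.055 m and y of nut1 in the frame of nut_tray between -0.09 and 0.09 m and z of nut1 in the frame of nut_tray between -0.005 and 0.035 m and x of nut2 in the frame of nut_tray between -0.055 and 0.055 m and y of nut2 in the frame of nut_tray between -0.09 and 0.09 m and z of nut2 in the frame of nut_tray between -0.005 and 0.035 m); the arm keeps its last pose, push and grip.
It fails at once if the tray with the nuts is tipped by more than 17 degrees (angle between nut_tray's own z axis and vertical above 0.3 rad).
It fails at once if a nut leaves its tray (not (x of nut0 in the frame of nut_tray between -0.055 and 0.055 m and y of nut0 in the frame of nut_tray between -0.09 and 0.09 m and z of nut0 in the frame of nut_tray between -0.005 and 0.035 m and x of nut1 in the frame of nut_tray between -0.055 and 0.055 m and y of nut1 in the frame of nut_tray between -0.09 and 0.09 m and z of nut1 in the frame of nut_tray between -0.005 and 0.035 m and x of nut2 in the frame of nut_tray between -0.055 and 0.055 m and y of nut2 in the frame of nut_tray between -0.09 and 0.09 m and z of nut2 in the frame of nut_tray between -0.005 and 0.035 m)).
It fails at once if the other tray, its washers or a bystander is moved by more than 25 mm (distance of any of washer_tray, washer0, washer1, washer2, spray, tape, wrench, hammer, offcut, flange from where it was at the start of the episode above 0.025 m).
It also fails if it takes over 38 s, if anything falls off the work surface, if the arm or the gripper's body presses on something with over 40 N, if the wrist force passes 120 N, or if a joint passes its speed limit or range.

### The arm

A 6-joint arm with a two-finger parallel gripper is mounted at the origin on the work surface. World frame = base frame: x ahead of the robot, y to its left, z up, the work surface at z = 0. Lengths are in m, angles in rad, forces in N, time in s.
With the tool pointing down it reaches from about 0.3 to 0.775 m from the base axis. Payload 14.6 kg.
Tool frame: the origin (TCP) lies at the very end of the fingers, on their centre line; the grasp point (between the pads) lies 19 mm behind it; z points along the fingers, y is the line along which they close (so a half turn about z gives the same grasp; the last joint's range is limited). The gripper opens to 94 mm and grips with 3 to 60 N. Pads are 16 mm wide; open, the fingers measure 119 mm over their backs; the gripper's body (75 mm by 177 mm) begins 78 mm behind the grasp point.
Start: joints at [-1.37, 0.3, 1.521, -0, 1.321, -0.067], TCP at [0.146, -0.53, 0.18] pointing down, gripper open.
Joint ranges: [-3.03, 3.03], [-0.79, 2.21], [0.23, 2.52], [-1.04, 4.18], [0, 3.07], [-2.55, 2.55]. Speed limits (rad/s): [2.22, 2.22, 2.57, 3.14, 3.14, 3.14].

### API

Orientations are given as [roll, pitch, yaw] about the fixed x, y, z axes, in that order (R = Rz(yaw) Ry(pitch) Rx(roll)).
In Python, from station import ctrl gives the robot as it stands.
- The arm moves only by the tool move_arm, never from a script. Its argument "increments" is a list of rows, each a list of 7 numbers: the opening, from 0 (shut) to 1 (fully open), then the shift along the tool's x, y, z in units of 50 mm (1.0 is 50 mm), then the turn, a rotation vector about the tool's x, y, z in rad. In form: [[claw, tx, ty, tz, rx, ry, rz], ...]. A call has 1 to 20 rows; each row shifts and turns the commanded pose from where the row before left it, along the tool's axes as they then stand; what a row does not reach is not made up. A row lasts 1/10 s, in which the tool goes at most 50 mm and 8.59 degrees, less where a joint would pass 70% of its speed; a pose out of reach is approached as far as the arm can. A call is refused whole if a number of a shift passes 1 or a number of a turn 0.15, either way. A call with a gripper value outside its range is refused whole. The fingers move at their own pace and stop on an object; "force" is the grip in N (left out, the last holds). Time passes only in rows, so rows that do not move let the fingers close. It gives the time, the measured TCP pose, the force, the opening and the grip force at its end, in the units of the state.
- ctrl.get_obs(): the state, without advancing time (a new reading comes with each control period).
- ctrl.camera(name): name is "scene" or "side" or "wrist"; returns a dict with "color" (400x640x3 uint8, blue, green, red), "K" (3x3 intrinsics, pixels), "distortion" ([k1, k2, p1, p2, k3] as OpenCV has them; the pictures are not rectified), "pose" (4x4, takes a point from camera to world coordinates); the wrist camera has in their place "tool_from_camera" (4x4, takes a point from camera to tool coordinates, whose origin is the TCP and whose axes are the flange's). Camera axes: x right, y down, z forward; pixel columns grow to the right and rows downward; lengths in m; the calibration is good to about 2 mm. A picture is of the moment at which its call begins: read the wrist's pose just before it. There is no depth.
- ctrl.hand_in(): hands the job in; it is judged then, once.
Trained networks look in a picture, given as the dict that the camera call returned (one of the last four; its "shot" number tells which), for a name from the list of things; names that differ only in an ending like _2 or _b are one class to them, and where a whole thing is asked for, a point or a joint stands for the part that bears it (a point fixed in the world has none). Each returns a list of dicts, best first, with "conf" (0 to 1); they miss things now and then, are a little off and sometimes report something else, mostly with a low value. They report only what shows in the picture. A call takes as long as a camera call. They do not tell look-alikes from the thing itself.
- ctrl.cut_out(name, picture): "mask" (400x640 bool, what is visible of it) and "centre" ([row, column] in pixels, amid what is visible of it).
The state is a dict: "time_s": time; "qpos": joint angles; "joint_vel": joint speeds; "tau": joint torques, N m; "ee_pos": TCP position; "eef_rot": TCP orientation; "force": force on the tool from outside, world axes, zero at the start; "moment": the same for the moment, N m; "grip_width": finger opening in m; "grip_force": force on a finger pad.
Only numpy, scipy, OpenCV 4.12 (cv2) and the standard library are available. Lean on these libraries where they do the work, as an engineer would, in place of code of your own. Each camera call takes 0.05 s, during which the arm holds its last target. There are 200 camera calls.

## Working session

There is one attempt and no reset: what is moved stays moved. The work goes in short steps, Python scripts to look and compute and a tool call to move; the robot and the scene stay as the last step left them, time stands still between calls to the robot, and variables do not carry over. Pictures are saved under pics/ and viewed, at most 10 in all, crops included, and the job is handed in when it is done.

Besides the shell and the picture viewer there is one more tool, called after "Request:" as name(argument=value, ...), one argument or row to a line, values as JSON. move_arm: Moves the arm, as the interface text tells. Its arguments: {"type":"object","properties":{"increments":{"type":"array","items":{"type":"array","items":{"type":"number"}}},"force":{"type":"number"}},"required":["increments"]}

```bash
mkdir -p pics; python3 - <<'E'
from station import ctrl
import cv2,numpy as np
o=ctrl.get_obs();print(o['time_s'],o['ee_pos'],o['eef_rot'])
for n in("scene","side"):
    p=ctrl.camera(n);cv2.imwrite(f'pics/{n}0.png',p['color']);print(n,p['pose'].tolist() if hasattr(p['pose'],'tolist') else p['pose'],p['K'],p['distortion'])
    for k in("nut_tray","nut_tray_handle","nut_dock","nut0","washer0"):
        for d in ctrl.cut_out(k,p): print(k,round(d['conf'],2),d['centre'],d['mask'].sum())
E
```

```text
0.0 [ 0.14547227 -0.53011691  0.17989188] [-3.14047233e+00 -4.30684002e-05  2.67802479e-01]
scene [[-0.15290746694825233, 0.7488986201891373, -0.6448024218551568, 1.607672724075892], [0.9882081454471849, 0.12115161107873848, -0.09363198387763308, 0.05239409353887007], [0.00799798870369374, -0.6515160349614064, -0.7585927025518128, 1.2939858397625634], [0.0, 0.0, 0.0, 1.0]] [[483.73320586   0.         321.74414745]
 [  0.         483.73320586 204.75889551]
 [  0.           0.           1.        ]] [0.02110166 0.         0.         0.         0.        ]
nut_tray 0.71 [219.4, 408.8] 1355
nut_tray 0.18 [206.2, 287.1] 646
nut_tray_handle 0.71 [218.7, 409.0] 1322
nut_tray_handle 0.47 [189.2, 355.6] 582
nut_dock 0.93 [230.4, 402.9] 821
nut_dock 0.28 [226.2, 423.3] 60
nut0 0.57 [193.7, 426.1] 67
nut0 0.54 [219.6, 408.2] 1468
nut0 0.45 [211.5, 416.8] 73
nut0 0.45 [225.8, 424.2] 45
nut0 0.37 [191.6, 399.2] 68
washer0 0.38 [191.7, 282.5] 25
side [[-0.9997389483846737, -0.0013773106877191276, 0.02280653629941147, 0.5414150366410704], [-0.01960554983183052, 0.564290325480825, -0.8253435957130437, 0.9640715620526324], [-0.011732753236069081, -0.8255752731180931, -0.5641700195131673, 0.8050905902138947], [0.0, 0.0, 0.0, 1.0]] [[500.89100296   0.         321.64623846]
 [  0.         500.89100296 195.75850159]
 [  0.           0.           1.        ]] [0.00786748 0.         0.         0.         0.        ]
nut_tray 0.91 [289.2, 330.7] 2980
nut_tray_handle 0.59 [289.8, 329.5] 3116
nut_dock 0.74 [327.9, 328.8] 1885
nut0 0.66 [319.2, 405.4] 195
nut0 0.64 [308.1, 313.0] 152
nut0 0.62 [290.6, 392.6] 191
nut0 0.54 [235.5, 231.9] 778
nut0 0.53 [298.1, 342.5] 188
washer0 0.69 [179.1, 341.3] 1560
washer0 0.2 [276.8, 319.1] 108
```

View pics/scene0.png

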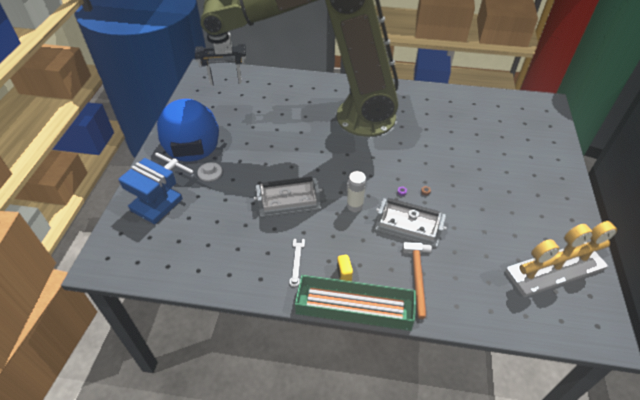

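View pics/side0.png

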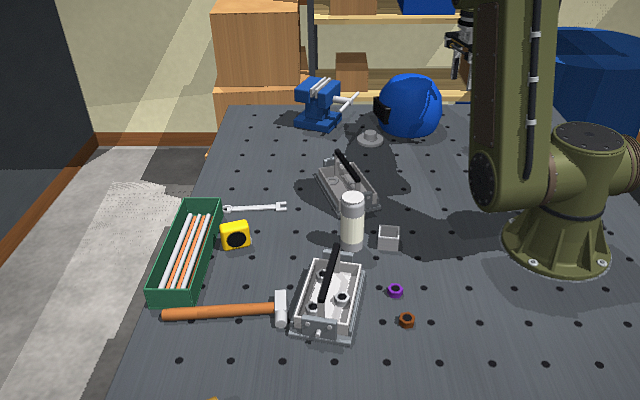

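Scene: one tray is at (409,219) and shows as (328,295) in side. The other is at (287,195), or (343,182) in side. The loose purple and brown nuts at side (395,290) and (406,320) are look-alikes. I pick the tray at side (328,295), where thick nuts seem visible, and will check that in a close crop.

```bash
python3 - <<'E'
import cv2,numpy as np
s=cv2.imread('pics/side0.png');c=cv2.imread('pics/scene0.png')
a=cv2.resize(s[235:355,275:375],None,fx=4.8,fy=4.8,interpolation=cv2.INTER_CUBIC)
b=cv2.resize(s[140:225,305:385],(318,288));d=cv2.resize(c[190:250,370:450],(318,288))
cv2.imwrite('pics/crop1.png',np.hstack([a,np.vstack([b,d])[:576]]))
E
```

```text
(no output)
```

View pics/crop1.png

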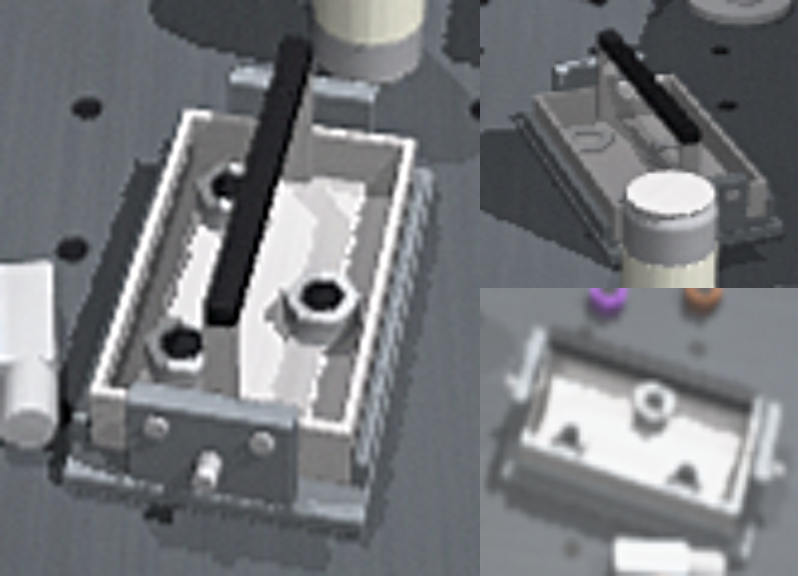

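The close crop shows three thick hex nuts in the left-hand tray (side 328,295) and flat washers in the other, so the choice is right. Next I locate the handle bar by projecting its top onto z=0.101.

```bash
cat > h.py <<'E'
import numpy as np,cv2
def ray(K,D,T,px,z):
    u=cv2.undistortPoints(np.array([[px]],float),np.array(K),np.array(D))[0,0]
    T=np.array(T);d=T[:3,:3]@[u[0],u[1],1];o=T[:3,3]
    return o+d*(z-o[2])/d[2]
E
python3 - <<'E'
from station import ctrl
from h import *
p=ctrl.camera("side")
f=lambda px,z:ray(p['K'],p['distortion'],p['pose'],px,z)
a=f((336.7,242.7),.101);b=f((321.1,297.5),.101)
m=(a+b)/2;d=b-a;print(a,b,m,np.linalg.norm(d),'dir',np.degrees(np.arctan2(d[1],d[0])))
# tray rim corners (z=.044) : crop px
for c in((185,112),(413,143),(97,392),(350,432)): print(f((275+c[0]/4.8-.4,235+c[1]/4.8-.4),.044))
o=ctrl.get_obs();print(o['ee_pos'],o['eef_rot'])
E
```

```text
[0.53333481 0.11610227 0.101     ] [0.56413773 0.2802383  0.101     ] [0.54873627 0.19817028 0.101     ] 0.1670013605486742 dir 79.37110216381409
[0.58664858 0.10186624 0.044     ]
[0.47946829 0.1228735  0.044     ]
[0.61733344 0.27635942 0.044     ]
[0.51285773 0.29675284 0.044     ]
[ 0.14550705 -0.5303958   0.18046345] [ 3.14159264e+00 -1.03700443e-06  2.67723305e-01]
```

Request:
move_arm(
  increments=[
    [1, 0, 0, -0.2, 0, 0, -0.14],
    [1, 0, 0, -0.2, 0, 0, -0.14],
    [1, 0, 0, -0.2, 0, 0, -0.14],
    [1, 0, 0, -0.2, 0, 0, -0.14],
    [1, 0, 0, -0.2, 0, 0, -0.14],
    [1, 0, 0, -0.2, 0, 0, -0.14],
    [1, 0, 0, -0.2, 0, 0, -0.14],
    [1, 0, 0, -0.2, 0, 0, -0.14],
    [1, 0, 0, 0, 0, 0, 0],
  ],
  force=40,
)

```text
time_s: 1.55
ee_pos: [0.1456, -0.5308, 0.2616]
eef_rot: [3.141, 0.002, 1.39]
force: [0.5, 0.1, -0.2]
grip_width: 0.0943
grip_force: 0.0
```

Request:
move_arm(
  increments=[
    [1, 0.39, 0.13, 0, 0, 0, 0],
    [1, 0.79, 0.264, 0, 0, 0, 0],
    [1, 0.79, 0.264, 0, 0, 0, 0],
    [1, 0.79, 0.264, 0, 0, 0, 0],
    [1, 0.79, 0.264, 0, 0, 0, 0],
    [1, 0.79, 0.264, 0, 0, 0, 0],
    [1, 0.79, 0.264, 0, 0, 0, 0],
    [1, 0.79, 0.264, 0, 0, 0, 0],
    [1, 0.79, 0.264, 0, 0, 0, 0],
    [1, 0.79, 0.264, 0, 0, 0, 0],
    [1, 0.79, 0.264, 0, 0, 0, 0],
    [1, 0.79, 0.264, 0, 0, 0, 0],
    [1, 0.79, 0.264, 0, 0, 0, 0],
    [1, 0.79, 0.264, 0, 0, 0, 0],
    [1, 0.79, 0.264, 0, 0, 0, 0],
    [1, 0.79, 0.264, 0, 0, 0, 0],
    [1, 0.79, 0.264, 0, 0, 0, 0],
    [1, 0.79, 0.264, 0, 0, 0, 0],
    [1, 0.39, 0.13, 0, 0, 0, 0],
    [1, 0, 0, 0, 0, 0, 0],
  ],
)

```text
time_s: 3.55
ee_pos: [0.5086, 0.1269, 0.2591]
eef_rot: [-3.14, 0.0, 1.386]
force: [0.1, 0.4, 0.7]
grip_width: 0.0943
grip_force: 0.0
```

```bash
python3 - <<'E'
from station import ctrl
import cv2,numpy as np
from h import *
from scipy.spatial.transform import Rotation as R
o=ctrl.get_obs();p=ctrl.camera("wrist");cv2.imwrite('pics/w0.png',p['color'])
T=np.eye(4);T[:3,:3]=R.from_euler('xyz',o['eef_rot']).as_matrix();T[:3,3]=o['ee_pos']
W=T@np.array(p['tool_from_camera']);np.savez('w0.npz',K=p['K'],D=p['distortion'],W=W)
for x in([.5333,.1161],[.5641,.2802]):
    r,_=cv2.projectPoints(np.array([[*x,.101]]),cv2.Rodrigues(W[:3,:3].T)[0],-W[:3,:3].T@W[:3,3],np.array(p['K']),np.array(p['distortion']));print(r.ravel())
E
```

```text
[341.41432487 186.67893952]
[344.75936089  20.86411426]
```

View pics/w0.png

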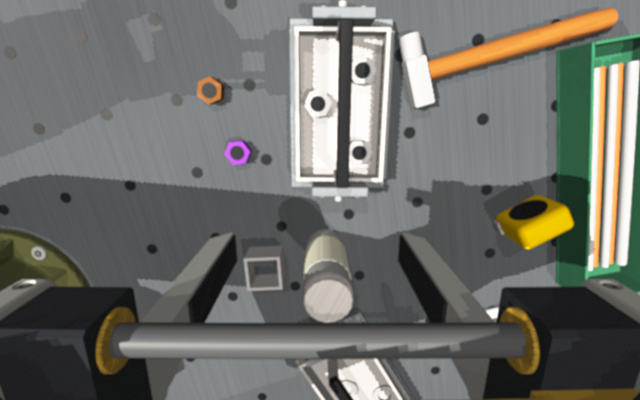

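```bash
python3 - <<'E'
import cv2,numpy as np
from h import *
from station import ctrl
im=cv2.imread('pics/w0.png').max(2);d=np.load('w0.npz')
pts=[]
for r in list(range(35,175,5)):
    c=np.where(im[r,334:356]<70)[0]+334
    if len(c)>6: pts.append((r,c.mean(),len(c)))
pts=np.array(pts);print(pts[::6])
k,b=np.polyfit(pts[:,0],pts[:,1],1)
P=[ray(d['K'],d['D'],d['W'],(k*r+b,r),.101) for r in(20,187)]
v=P[0]-P[1];m=(P[0]+P[1])/2;yaw=np.arctan2(v[1],v[0])
print(P,m,yaw,np.linalg.norm(v))
o=ctrl.get_obs();y=o['eef_rot'][2];e=np.array([.549,.1985])-o['ee_pos'][:2]
for e in(e,m[:2]-o['ee_pos'][:2]):print(o['ee_pos'],y,'tool',(e@[np.cos(y),np.sin(y)])/.05,(e@[np.sin(y),-np.cos(y)])/.05)
E
```

```text
[[ 35.  345.5  12. ]
 [ 65.  345.   11. ]
 [ 95.  344.   11. ]
 [125.  343.5  10. ]
 [155.  344.5  12. ]]
[array([0.5654069 , 0.28074574, 0.101     ]), array([0.53419194, 0.11556267, 0.101     ])] [0.54979942 0.19815421 0.101     ] 1.3840268668631066 0.16810657580250143
[0.50811044 0.12565434 0.25943035] 1.3859112144069639 tool 1.5824210340955427 0.5360242803057349
[0.50811044 0.12565434 0.25943035] 1.3859112144069639 tool 1.5785622381301683 0.5530116084098256
```

Request:
move_arm(
  increments=[
    [1, 0.4, 0.14, 0, 0, 0, 0],
    [1, 0.5, 0.17, 0, 0, 0, 0],
    [1, 0.48, 0.165, 0, 0, 0, 0],
    [1, 0.2, 0.07, 0, 0, 0, 0],
    [1, 0, 0, 0.2, 0, 0, 0],
    [1, 0, 0, 0.5, 0, 0, 0],
    [1, 0, 0, 0.5, 0, 0, 0],
    [1, 0, 0, 0.5, 0, 0, 0],
    [1, 0, 0, 0.3, 0, 0, 0],
    [1, 0, 0, 0, 0, 0, 0],
    [1, 0, 0, 0, 0, 0, 0],
  ],
)

```text
time_s: 4.7
ee_pos: [0.5493, 0.1969, 0.1609]
eef_rot: [3.141, 0.0, 1.387]
force: [0.9, -0.1, 0.6]
grip_width: 0.0939
grip_force: 0.0
```

Request:
move_arm(
  increments=[
    [1, 0.02, 0, 0.3, 0, 0, 0],
    [1, 0, 0, 0.4, 0, 0, 0],
    [1, 0, 0, 0.4, 0, 0, 0],
    [1, 0, 0, 0.4, 0, 0, 0],
    [1, 0, 0, 0.2, 0, 0, 0],
    [1, 0, 0, 0, 0, 0, 0],
    [1, 0, 0, 0, 0, 0, 0],
    [1, 0, 0, 0, 0, 0, 0],
  ],
)

```text
time_s: 5.5
ee_pos: [0.5502, 0.1989, 0.0768]
eef_rot: [3.14, -0.001, 1.388]
force: [-0.8, 0.4, -0.3]
grip_width: 0.0939
grip_force: 0.0
```

```bash
python3 - <<'E'
from station import ctrl
import cv2
p=ctrl.camera("side");q=ctrl.camera("wrist");s=p['color']
import numpy as np
cv2.imwrite('pics/pre.png',np.hstack([cv2.resize(s[190:350,250:410],(400,400)),cv2.resize(q['color'],(400,250))[:, :] if 0 else cv2.resize(q['color'][:,120:520],(400,400))]))
print(ctrl.get_obs()['ee_pos'])
E
```

```text
[0.55003044 0.19884945 0.07639154]
```

View pics/pre.png

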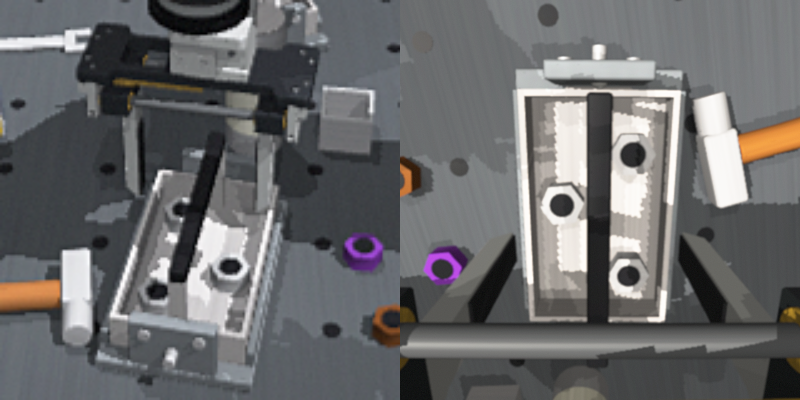

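Wrist view shows the bar upright and centred between the open fingers, and the side view puts the fingertips at mid-bar. Closing.

Request:
move_arm(
  increments=[
    [0, 0, 0, 0.02, 0, 0, 0],
    [0, 0, 0, 0, 0, 0, 0],
    [0, 0, 0, 0, 0, 0, 0],
    [0, 0, 0, 0, 0, 0, 0],
    [0, 0, 0, 0, 0, 0, 0],
    [0, 0, 0, 0, 0, 0, 0],
    [0, 0, 0, 0, 0, 0, 0],
    [0, 0, 0, 0, 0, 0, 0],
    [0, 0, 0, 0, 0, 0, 0],
    [0, 0, 0, 0, 0, 0, 0],
    [0, 0, 0, 0, 0, 0, 0],
    [0, 0, 0, 0, 0, 0, 0],
  ],
  force=60,
)

```text
time_s: 6.8
ee_pos: [0.5498, 0.1987, 0.0744]
eef_rot: [3.141, -0.0, 1.388]
force: [1.7, -0.2, -1.3]
grip_width: 0.0108
grip_force: 60.0
```

Request:
move_arm(
  increments=[
    [0, 0, 0, -0.02, 0, 0, 0],
    [0, 0, 0, -0.02, 0, 0, 0],
    [0, 0, 0, -0.02, 0, 0, 0],
    [0, 0, 0, -0.02, 0, 0, 0],
    [0, 0, 0, 0, 0, 0, 0],
  ],
)

```text
time_s: 7.3
ee_pos: [0.5487, 0.1983, 0.0772]
eef_rot: [-3.139, 0.002, 1.388]
force: [-0.2, -1.1, -19.6]
grip_width: 0.011
grip_force: 60.0
```

Request:
move_arm(
  increments=[
    [0, 0, 0, -0.03, 0, 0, 0],
    [0, 0, 0, -0.03, 0, 0, 0],
    [0, 0, 0, -0.03, 0, 0, 0],
    [0, 0, 0, -0.03, 0, 0, 0],
    [0, 0, 0, -0.03, 0, 0, 0],
    [0, 0, 0, -0.03, 0, 0, 0],
    [0, 0, 0, 0, 0, 0, 0],
  ],
)

```text
time_s: 8.0
ee_pos: [0.5501, 0.1992, 0.0883]
eef_rot: [3.14, -0.001, 1.388]
force: [-0.0, 0.6, -5.5]
grip_width: 0.0112
grip_force: 60.0
```

The force peaked at 20 N and then fell to 5.5 N, about the tray's weight, so the catches have let go.

Request:
move_arm(
  increments=[
    [0, 0, 0, -0.05, 0, 0, 0],
    [0, 0, 0, -0.1, 0, 0, 0],
    [0, 0, 0, -0.15, 0, 0, 0],
    [0, 0, 0, -0.15, 0, 0, 0],
    [0, 0, 0, -0.15, 0, 0, 0],
    [0, 0, 0, -0.2, 0, 0, 0],
    [0, 0, 0, -0.25, 0, 0, 0],
    [0, 0, 0, -0.25, 0, 0, 0],
    [0, 0, 0, -0.3, 0, 0, 0],
    [0, 0, 0, -0.3, 0, 0, 0],
    [0, 0, 0, -0.3, 0, 0, 0],
    [0, 0, 0, -0.3, 0, 0, 0],
    [0, 0, 0, -0.3, 0, 0, 0],
    [0, 0, 0, -0.25, 0, 0, 0],
    [0, 0, 0, -0.2, 0, 0, 0],
    [0, 0, 0, -0.15, 0, 0, 0],
    [0, 0, 0, -0.1, 0, 0, 0],
    [0, 0, 0, -0.05, 0, 0, 0],
    [0, 0, 0, 0, 0, 0, 0],
    [0, 0, 0, 0, 0, 0, 0],
  ],
)

```text
time_s: 10.0
ee_pos: [0.5495, 0.1987, 0.2645]
eef_rot: [-3.141, 0.0, 1.388]
force: [-0.3, -1.1, -4.3]
grip_width: 0.011
grip_force: 60.0
```

Request:
move_arm(
  increments=[
    [0, 0, 0, 0, 0, 0, 0],
    [0, 0, 0, 0, 0, 0, 0],
    [0, 0, 0, 0, 0, 0, 0],
    [0, 0, 0, 0, 0, 0, 0],
    [0, 0, 0, 0, 0, 0, 0],
    [0, 0, 0, 0, 0, 0, 0],
    [0, 0, 0, 0, 0, 0, 0],
    [0, 0, 0, 0, 0, 0, 0],
    [0, 0, 0, 0, 0, 0, 0],
    [0, 0, 0, 0, 0, 0, 0],
  ],
)

```text
time_s: 11.0
ee_pos: [0.5496, 0.1988, 0.265]
eef_rot: [3.142, -0.0, 1.388]
force: [-0.2, 0.3, -5.4]
grip_width: 0.0108
grip_force: 60.0
```

```bash
python3 - <<'E'
from station import ctrl
import cv2,numpy as np
p=ctrl.camera("side");q=ctrl.camera("wrist")
cv2.imwrite('pics/up.png',np.hstack([cv2.resize(p['color'][120:340,220:440],(400,400)),q['color'][:,120:520]]))
o=ctrl.get_obs();print(o['ee_pos'],o['eef_rot'],o['moment'],o['force'],o['joint_vel'])
E
```

```text
[0.54960608 0.1987502  0.26493218] [-3.14154254e+00 -3.65826367e-07  1.38781855e+00] [-0.0817455  -0.10690622  0.05574925] [-0.06418587  0.78276125 -5.17390903] [-9.56415610e-05 -1.15989219e-03 -2.32715277e-03 -9.26881965e-04
 -7.44313536e-04 -2.14246527e-03]
```

View pics/up.png

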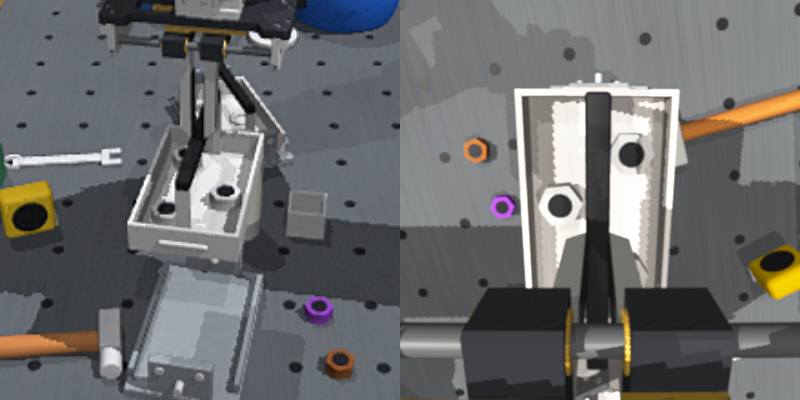

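The tray hangs in the fingers clear above its holder. In the wrist view its rim sits almost where it did when seated (row ~90, columns 515–680), so it's level. All three nuts are inside and nothing else has moved.

```bash
python3 -c "
from station import ctrl
print(ctrl.hand_in())"
```

```text
the job is handed in; nothing more can be done
None
```

I lifted the nut tray straight up out of its catches and handed the job in with the gripper holding it level and still, underside about 20 cm above the bench and all three nuts in it; the hand-in gave no verdict.

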